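Slacken a seat bolt of an upturned office chair with a reversible ratchet

TASK

A ratchet was left standing on one of the seat bolts of the upturned office chair, set to tighten. Push its little direction lever right over to the loosening side, gently until you feel it come against its stop, then work the handle back and forth between the chair's two paddles until the bolt has come undone by about one flat of its hex, a sixth of a turn, and leave the ratchet on the bolt with the lever still on loosen. Keep the forces moderate: do not force the small lever against its stop, lean hard on the handle or jam it against the paddles, never turn the bolt tighter, and leave the spare socket, extension bar, castor and bottle where they are.

Things in the scene. Friction and masses are not known exactly. Their poses are not given: they have to be found in the camera images.
- seat: upturned office chair seat, fixed on the desk: cushion 470 x 460 mm, plywood face 72 mm up, on it a steel tilt mechanism (plate 270 x 250 x 4 mm, long side along x; pan 250 x 130 mm, top 126 mm up; a round gas spring socket up to 150 mm). Origin on the desk under its middle. The ratchet's bolt is at x -40, y -100 mm here; the handle points roughly along this -y
- ratchet: whole steel ratchet, 245 mm from bolt axis to handle end, turning about the upright bolt axis; cannot come off. Origin on that axis, 76 mm above the desk; x along the handle outwards, z up. Head 48 mm wide, top 138 mm up. From above, anticlockwise undoes the bolt. Set to loosen: anticlockwise drives the bolt, clockwise clicks back freely. Over 25 N of fingers on any part is too much
- handle_grip (a point): point to push at, on the axis of the level round handle, 185 mm from the bolt axis, 125 mm above the desk; x along the handle outwards. Handle 19 mm thick from 104 to 242 mm out, 42 mm free beneath. Driving the bolt takes about 6 N here, after up to 25 degrees of lost motion (18 teeth); clicking back 1 to 2 N. The handle stays where left
- head_top (a point): point on the bolt axis on the head's top face, 138 mm above the desk; x along the handle outwards, z up
- dir_lever: direction lever on top of the head, dark steel. Origin at its pivot, 23.5 mm from the bolt axis towards the handle, 138.5 mm above the desk; axes as the ratchet's (not turning with the lever). From there its flat arm (tops out 4.5 mm above the head) points away from the handle to a thumb tab. Stiff, no snap: takes 3 to 5 N at the tab, stays where left. Over 14 N of fingers on it is too much
- lever_tab (a point): middle of the upright thumb tab (14 mm long, 7 mm thick, standing up to 16 mm above the head's top), 25.5 mm from the pivot, 9 mm above the head's top. Looking from the bolt along the handle, it lies 12 mm left of the middle line (ratchet y +12 mm) on its tighten stop, where it starts, and 12 mm right (y -12 mm) on its loosen stop
- bolt (a joint): angle that the bolt, with the socket on it, has turned from tight, rad: positive undone (anticlockwise from above), starts at 0; a sixth of a turn is 1.05
- paddle_near: fixed chair paddle on the clockwise side of the handle: black plate 58 mm long, 11 thick, 24 tall, on edge 112 to 136 mm above the desk, on a bent steel rod; plate's middle 90 mm along -y and 52 mm above this origin. Its outer end stops the handle about 0.48 rad from the seat's -y direction (varies by 0.07: feel for it). Over 25 N of handle on it is too much
- paddle_far: the other paddle, same shape and offsets, on the anticlockwise side of the handle: it ends an undoing swing
- socket_spare: bystander: spare steel socket 25 mm across and 38 mm tall, standing on the seat board; origin at its foot
- extension_bar: bystander: steel extension bar about 135 mm long, lying on the seat board; origin on its axis line, at the level of the board
- castor: bystander: twin-wheel black chair castor, 75 mm tall, on the desk
- spray_bottle: bystander: clear spray-fluid bottle 72 mm across, 170 mm tall, on the desk

How it is judged:
By the outcome, as a careful person would: the job done as asked, in the order asked, and still so for the second after the job is handed in, with the robot touching nothing.
It also fails if it takes over 72 s, if anything falls off the work surface, if the arm or the gripper's body presses on something with over 40 N, if the wrist force passes 120 N, or if a joint passes its speed limit or range.

ROBOT

A 6-joint arm with a two-finger parallel gripper is mounted at the origin on the work surface. World frame = base frame: x ahead of the robot, y to its left, z up, the work surface at z = 0. Lengths are in m, angles in rad, forces in N, time in s.
With the tool pointing down it reaches from about 0.425 to 1.125 m from the base axis. Payload 14.9 kg.
Tool frame: the origin (TCP) lies midway between the tips of the shut fingers; the grasp point (between the pads) lies 19 mm behind it; z points along the fingers, y is the direction in which the jaws open and shut (so a half turn about z gives the same grasp; the last joint's range is limited). The gripper opens to 91 mm and grips with 3 to 60 N. Pads are 32 mm wide; open, the fingers measure 118 mm over their backs; the gripper's body (76 mm by 178 mm) begins 60 mm behind the grasp point.
Start: joints at [1.215, 0.379, 1.734, -0, 1.028, -0.033], TCP at [0.222, 0.664, 0.214] pointing down, gripper open.
Joint ranges: [-2.77, 2.77], [-0.74, 2.19], [0, 2.66], [-1.06, 4.2], [0.31, 2.87], [-3.08, 3.08]. Speed limits (rad/s): [1.89, 1.89, 2.39, 3.14, 3.14, 3.14].

INTERFACE

Orientations are given as a rotation vector (axis times angle).
In Python, from bench import ctrl, vision gives the robot as it stands. The module is installed in compiled form; this text tells all that it offers.
- The arm moves only by the tool jog_arm, never from a script. Its argument "deltas" is a list of rows, each an object with "offset": the shift along the tool's x, y, z in m, a list of three; "roll": the turn about the tool's z in degrees. A call has 1 to 8 rows; each row shifts and turns the pose as measured when the row begins, along the tool's axes as they then stand; what a row does not reach is not made up. A row lasts 1/12 s, in which the tool goes at most 41.7 mm and 7.16 degrees, less where a joint would pass 70% of its speed; a pose out of reach is approached as far as the arm can. A call with a gripper value outside its range is refused whole. "fingers" is the opening, from 0 (shut) to 1 (fully open), set as the call begins (left out, the last holds). The fingers move at their own pace and stop on an object; "grip_force" is the grip in N (left out, the last holds). Time passes only in rows, so rows that do not move let the fingers close. It gives the time, the measured TCP pose, the force and the opening at its end, in the units of the state.
- ctrl.sense(): the state, without advancing time (a new reading comes with each control period).
- vision.read_camera(name): name is "side" or "top" or "wrist"; returns a dict with "color" (480x640x3 uint8, red, green, blue), "K" (3x3 intrinsics, pixels), "world_from_camera" (4x4, takes a point from camera to world coordinates); the wrist camera has in their place "T_tool_cam" (4x4, takes a point from camera to tool coordinates, whose origin is the TCP and whose axes are the flange's). Camera axes: x right, y up, looking along -z (the intrinsics and any distortion apply to the point x, -y, -z); pixel columns grow to the right and rows downward; lengths in m; the calibration is good to about 2 mm. A picture is of the moment at which its call begins: read the wrist's pose just before it. There is no depth.
- ctrl.hand_in(): hands the job in, once; it reports no verdict.
The state is a dict: "time": time; "qpos": joint angles; "joint_velocities": joint speeds; "effort": joint torques, N m; "eef_pos": TCP position; "eef_rot": TCP orientation; "wrist_force": force on the tool from outside, world axes, zero at the start; "moment": the same for the moment, N m; "finger_gap": finger opening in m.
Only numpy, scipy, OpenCV 4.12 (cv2) and the standard library are available. Lean on these libraries where they do the work, as an engineer would, in place of code of your own. Each camera call takes 0.05 s, during which the arm holds its last target. There are 200 camera calls.

## Working session

There is one attempt and no reset: what is moved stays moved. The work goes in short steps, Python scripts to look and compute and a tool call to move; the robot and the scene stay as the last step left them, time stands still between calls to the robot, and variables do not carry over. Pictures are saved under pics/ and viewed, on a budget of 10 in all, crops included, one or two more only if the job needs it, and the job is handed in when it is done.

Besides the shell and the picture viewer there is one more tool, called after ">>>" by a JSON object that holds its "method" and its "body". jog_arm: Moves the arm, as the interface text tells. Its arguments: {"type":"object","properties":{"deltas":{"type":"array","items":{"type":"object","properties":{"offset":{"type":"array","items":{"type":"number"}},"roll":{"type":"number"}}}},"fingers":{"type":"number"},"grip_force":{"type":"number"}},"required":["deltas"]}

```bash
mkdir -p pics; cat > h.py <<'E'
from bench import ctrl, vision
import numpy as np, cv2
from scipy.spatial.transform import Rotation as R
def cam(n):
    s=ctrl.sense(); c=vision.read_camera(n)
    if n=="wrist":
        T=np.eye(4);T[:3,:3]=R.from_rotvec(s["eef_rot"]).as_matrix();T[:3,3]=s["eef_pos"]
        c["W"]=T@np.array(c["T_tool_cam"])
    else: c["W"]=np.array(c["world_from_camera"])
    return c
def onplane(c,u,v,z):
    K=np.array(c["K"]);d=c["W"][:3,:3]@np.array([(u-K[0,2])/K[0,0],-(v-K[1,2])/K[1,1],-1]);o=c["W"][:3,3]
    return o+d*(z-o[2])/d[2]
def proj(c,p):
    K=np.array(c["K"]);q=c["W"][:3,:3].T@(np.array(p)-c["W"][:3,3])
    return np.array([K[0,2]+K[0,0]*q[0]/-q[2],K[1,2]+K[1,1]*q[1]/q[2]])
E
python3 - <<'E'
from h import *
for n in("top","side"):
    c=cam(n);cv2.imwrite(f"pics/{n}0.png",c["color"][:,:,::-1]);print(n,{k:np.round(v,3).tolist() for k,v in c.items() if k!="color"})
s=ctrl.sense();print({k:np.round(v,3).tolist() for k,v in s.items()})
E
```

```text
top {'K': [[496.672, 0.0, 324.647], [0.0, 496.672, 236.693], [0.0, 0.0, 1.0]], 'world_from_camera': [[0.025, 0.997, -0.069, 0.49], [-1.0, 0.025, 0.002, -0.065], [0.003, 0.069, 0.998, 1.295], [0.0, 0.0, 0.0, 1.0]], 'W': [[0.025, 0.997, -0.069, 0.49], [-1.0, 0.025, 0.002, -0.065], [0.003, 0.069, 0.998, 1.295], [0.0, 0.0, 0.0, 1.0]]}
side {'K': [[566.118, 0.0, 310.134], [0.0, 566.118, 242.583], [0.0, 0.0, 1.0]], 'world_from_camera': [[0.806, 0.382, -0.451, 0.038], [-0.591, 0.526, -0.611, -0.821], [0.004, 0.76, 0.65, 0.889], [0.0, 0.0, 0.0, 1.0]], 'W': [[0.806, 0.382, -0.451, 0.038], [-0.591, 0.526, -0.611, -0.821], [0.004, 0.76, 0.65, 0.889], [0.0, 0.0, 0.0, 1.0]]}
{'time': 0.1, 'qpos': [1.215, 0.379, 1.735, -0.0, 1.029, -0.033], 'joint_velocities': [0.0, -0.001, -0.002, -0.0, 0.001, -0.001], 'effort': [-0.003, -76.504, -43.529, 0.065, 0.04, -0.0], 'eef_pos': [0.222, 0.664, 0.213], 'eef_rot': [-0.505, -3.101, 0.002], 'wrist_force': [-0.707, -0.615, 0.318], 'moment': [0.044, -0.013, 0.001], 'finger_gap': 0.091}
```

View pics/top0.png

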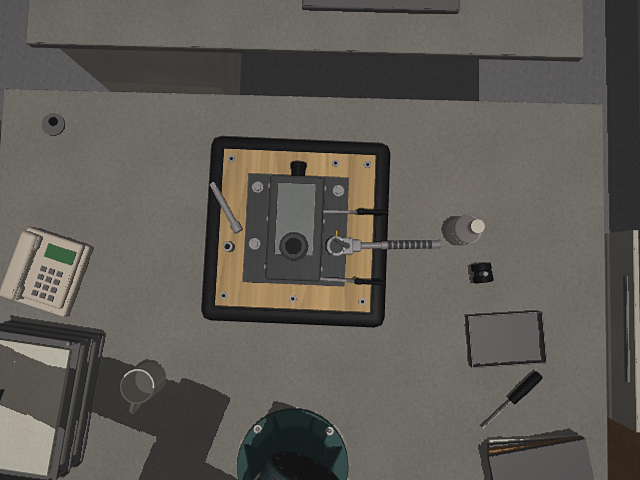

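View pics/side0.png

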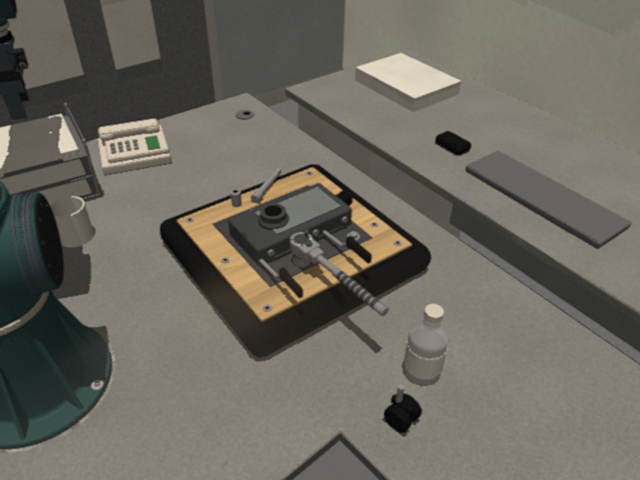

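The top view shows the ratchet head near (337,245) and the handle out to (440,244). The paddles are at (370,211) and (368,281), the bottle at (463,229) and the castor at (481,271). The side view agrees.

```bash
python3 - <<'E'
from h import *
c=cam("top");im=c["color"]
P=lambda u,v,z:np.round(onplane(c,u,v,z),4)
print("head",P(337,245,.138),"end",P(440,244,.125),"padA",P(370,211,.136),"padB",P(368,281,.136))
print("bottle top",P(478,226,.17),"castor",P(481,271,.06), "seat corners",P(212,137,.06),P(389,144,.06),P(383,326,.06),P(203,319,.06))
w=cam("wrist");print(np.round(w["T_tool_cam"],3),np.round(w["K"],1))
print(R.from_rotvec(ctrl.sense()["eef_rot"]).as_matrix().round(3))
cv2.imwrite("pics/topc.png",cv2.resize(im[185:310,305:505],None,fx=4,fy=4,interpolation=cv2.INTER_CUBIC)[:,:,::-1])
E
```

```text
head [ 0.5512 -0.0964  0.138 ] end [ 0.5603 -0.3398  0.125 ] padA [ 0.6332 -0.1721  0.136 ] padB [ 0.4693 -0.1705  0.136 ]
bottle top [ 0.6008 -0.4155  0.17  ] castor [ 0.4996 -0.4575  0.06  ] seat corners [0.8205 0.2233 0.06  ] [ 0.8139 -0.224   0.06  ] [ 0.3584 -0.2164  0.06  ] [0.3647 0.2272 0.06  ]
[[-0.     0.968  0.252  0.071]
 [ 1.     0.    -0.     0.001]
 [-0.     0.252 -0.968 -0.171]
 [ 0.     0.     0.     1.   ]] [[369.5   0.  323.9]
 [  0.  369.5 236.4]
 [  0.    0.    1. ]]
[[-0.948  0.317 -0.   ]
 [ 0.317  0.948 -0.001]
 [ 0.    -0.001 -1.   ]]
```

View pics/topc.png

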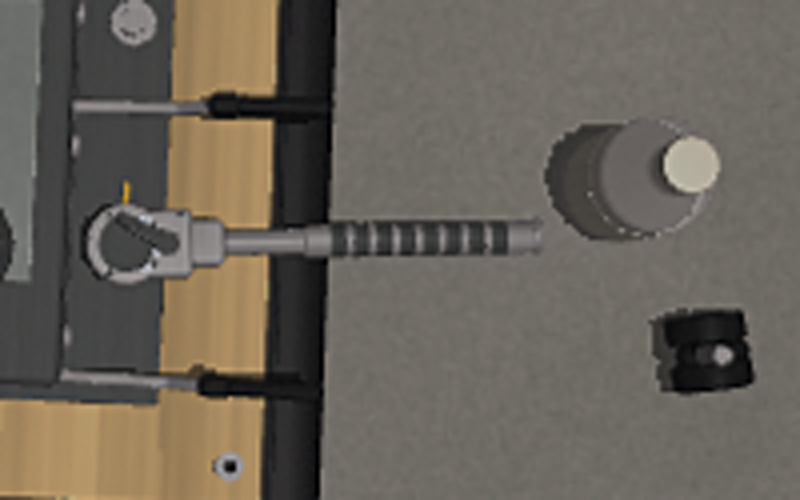

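The crop shows the lever tab on the +x side (tighten) at about (122,222), and the handle pointing along -y. I'll turn the tool so its jaws lie along world x, then move it above the ratchet.

>>> {"method": "jog_arm", "body": {"deltas": [{"offset": [0, 0, -0.01], "roll": 7.1}, {"offset": [0, 0, -0.01], "roll": 7.1}, {"offset": [0, 0, -0.01], "roll": 7.1}, {"offset": [0, 0, -0.01], "roll": 7.1}, {"offset": [0, 0, -0.01], "roll": 7.1}, {"offset": [0, 0, -0.01], "roll": 7.1}, {"offset": [0, 0, -0.01], "roll": 7.1}, {"offset": [0, 0, -0.01], "roll": 7.1}], "fingers": 0, "grip_force": 10}}

```text
time: 0.87
eef_pos: [0.2212, 0.6615, 0.2922]
eef_rot: [1.93, 2.476, -0.012]
wrist_force: [1.0, -0.4, 1.0]
finger_gap: 0.0408
```

>>> {"method": "jog_arm", "body": {"deltas": [{"offset": [0, 0, -0.005], "roll": 7.1}, {"offset": [0, 0, -0.005], "roll": 7.1}, {"offset": [0, 0, 0], "roll": 0}]}}

```text
time: 1.12
eef_pos: [0.2214, 0.6621, 0.3048]
eef_rot: [2.23, 2.209, -0.008]
wrist_force: [0.4, 0.3, 0.3]
finger_gap: 0.0208
```

>>> {"method": "jog_arm", "body": {"deltas": [{"offset": [-0.037, 0.015, 0]}, {"offset": [-0.037, 0.015, 0]}, {"offset": [-0.037, 0.015, 0]}, {"offset": [-0.037, 0.015, 0]}, {"offset": [-0.037, 0.015, 0]}, {"offset": [-0.037, 0.015, 0]}, {"offset": [-0.037, 0.015, 0]}, {"offset": [-0.037, 0.015, 0]}]}}

```text
validation failed for argument at $.de...
```

>>> {"method": "jog_arm", "body": {"deltas": [{"offset": [-0.037, 0.015, 0]}, {"offset": [-0.037, 0.015, 0]}, {"offset": [-0.037, 0.015, 0]}, {"offset": [-0.037, 0.015, 0]}, {"offset": [-0.037, 0.015, 0]}, {"offset": [-0.037, 0.015, 0]}, {"offset": [-0.037, 0.015, 0]}, {"offset": [-0.037, 0.015, 0]}]}}

```text
validation failed for argument at $.de...
```

>>> {"method": "jog_arm", "body": {"deltas": [{"offset": [-0.037, 0.015, 0]}, {"offset": [-0.037, 0.015, 0]}, {"offset": [-0.037, 0.015, 0]}, {"offset": [-0.037, 0.015, 0]}, {"offset": [-0.037, 0.015, 0]}, {"offset": [-0.037, 0.015, 0]}, {"offset": [0, 0, 0]}]}}

```text
validation failed for argument at $.de...
```

```bash
python3 - <<'E'
from h import *
s=ctrl.sense();print(s["eef_pos"],s["eef_rot"],np.round(s["qpos"],2))
c=cam("wrist");np.save("w1.npy",c["W"]);cv2.imwrite("pics/w1.png",c["color"][:,:,::-1]);print(proj(c,[.5512,-.0964,.138]))
E
```

```text
[0.22140363 0.66212085 0.30482063] [ 2.23045757  2.20881781 -0.00845857] [ 1.21  0.29  1.68 -0.    1.18  1.22]
[556.25451436 726.4122713 ]
```

View pics/w1.png

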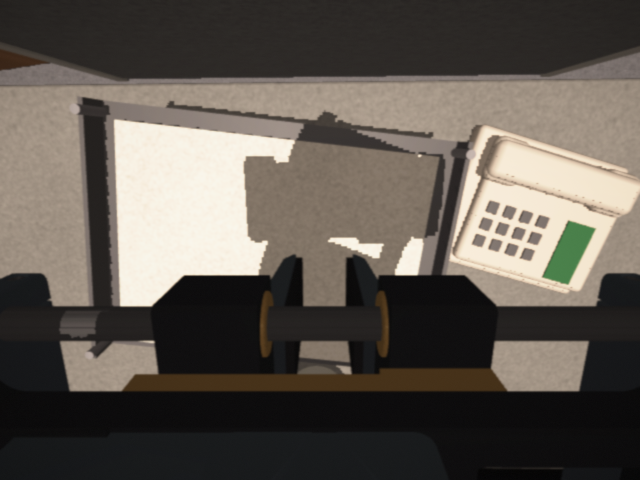

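The wrist view still shows the phone: the moves were refused because the rows lacked roll. I'll resend them with it.

>>> {"method": "jog_arm", "body": {"deltas": [{"offset": [-0.037, 0.015, 0], "roll": 0}, {"offset": [-0.037, 0.015, 0], "roll": 0}, {"offset": [-0.037, 0.015, 0], "roll": 0}, {"offset": [-0.037, 0.015, 0], "roll": 0}, {"offset": [-0.037, 0.015, 0], "roll": 0}, {"offset": [-0.037, 0.015, 0], "roll": 0}, {"offset": [-0.037, 0.015, 0], "roll": 0}, {"offset": [-0.037, 0.015, 0], "roll": 0}]}}

```text
time: 1.83
eef_pos: [0.3455, 0.3601, 0.2997]
eef_rot: [2.165, 2.272, -0.017]
wrist_force: [1.0, 0.7, 0.3]
finger_gap: 0.0009
```

>>> {"method": "jog_arm", "body": {"deltas": [{"offset": [-0.037, 0.015, 0], "roll": 0}, {"offset": [-0.037, 0.015, 0], "roll": 0}, {"offset": [-0.037, 0.015, 0], "roll": 0}, {"offset": [-0.037, 0.015, 0], "roll": 0}, {"offset": [-0.037, 0.015, 0], "roll": 0}, {"offset": [-0.037, 0.015, 0], "roll": 0}, {"offset": [-0.037, 0.015, 0], "roll": 0}, {"offset": [-0.037, 0.015, 0], "roll": 0}]}}

```text
time: 2.5
eef_pos: [0.4858, 0.0575, 0.2993]
eef_rot: [2.113, 2.321, -0.018]
wrist_force: [0.9, 1.3, 0.4]
finger_gap: 0.0005
```

>>> {"method": "jog_arm", "body": {"deltas": [{"offset": [-0.037, 0.015, 0], "roll": 0}, {"offset": [-0.037, 0.015, 0], "roll": 0}, {"offset": [-0.037, 0.015, 0], "roll": 0}, {"offset": [-0.037, 0.015, 0], "roll": 0}, {"offset": [-0.037, 0.015, 0], "roll": 0}, {"offset": [-0.037, 0.015, 0], "roll": 0}, {"offset": [0, 0, 0], "roll": 0}]}}

```text
time: 3.08
eef_pos: [0.6015, -0.1702, 0.2972]
eef_rot: [2.076, 2.357, -0.02]
wrist_force: [-0.4, 1.2, -1.1]
finger_gap: 0.0008
```

```bash
python3 - <<'E'
from h import *
s=ctrl.sense();print(s["eef_pos"],s["eef_rot"],np.round(s["qpos"],2))
c=cam("wrist");np.save("w1.npy",c["W"]);cv2.imwrite("pics/w2.png",c["color"][:,:,::-1]);print(proj(c,[.5512,-.0964,.138]))
E
```

```text
[ 0.60149777 -0.17015216  0.29721766] [ 2.07564909  2.35677371 -0.02009215] [-0.31  0.18  1.83 -0.01  1.14 -0.43]
[278.65046504 128.9629076 ]
```

View pics/w2.png

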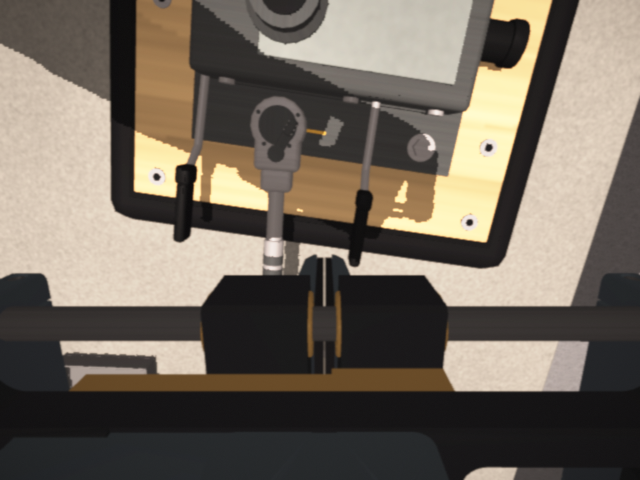

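The wrist view shows the head ring at about (277,122) and the handle down to (273,270). The paddles are at (183,205) and (360,228). Zooming in on the head.

```bash
python3 - <<'E'
from h import *
im=cv2.imread("pics/w2.png")[85:205,230:330]
g=np.clip(im.astype(float)*1.8,0,255).astype(np.uint8)
cv2.imwrite("pics/w2c.png",cv2.resize(g,None,fx=5,fy=5,interpolation=cv2.INTER_CUBIC))
E
```

```text
(no output)
```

View pics/w2c.png

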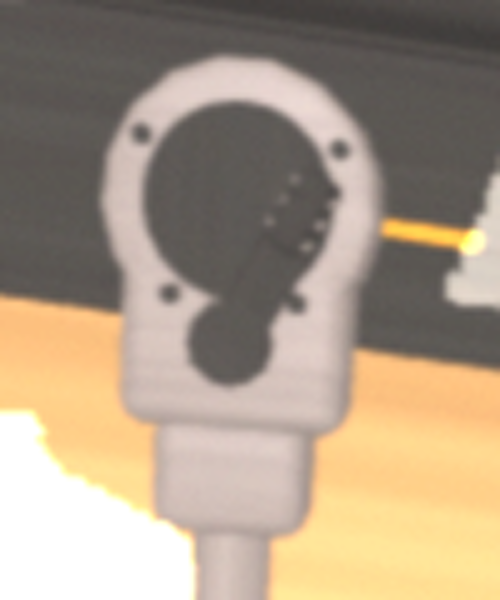

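The crop shows the dark disc centred at (278,124.6), the pivot at (276,153.6) and the tab at about (290.6,127).

```bash
python3 - <<'E'
from h import *
c=cam("wrist")
for n,u,v,z in(("bolt",278,124.6,.138),("pivot",276,153.6,.1425),("tab",290.6,127,.148),("handle",274,225,.125),("handle2",273,262,.125),("padN end",181,238,.124),("padF end",355,262,.124)):print(n,onplane(c,u,v,z).round(4))
print(R.from_rotvec(ctrl.sense()["eef_rot"]).as_matrix().round(3))
E
```

```text
bolt [ 0.5488 -0.0907  0.138 ]
pivot [ 0.5499 -0.1147  0.1425]
tab [ 0.5607 -0.0914  0.148 ]
handle [ 0.5519 -0.1821  0.125 ]
handle2 [ 0.5543 -0.2193  0.125 ]
padN end [ 0.4637 -0.2068  0.124 ]
padF end [ 0.6338 -0.2092  0.124 ]
[[-0.126  0.992 -0.01 ]
 [ 0.992  0.126 -0.009]
 [-0.008 -0.011 -1.   ]]
```

>>> {"method": "jog_arm", "body": {"deltas": [{"offset": [0, 0, 0], "roll": 6.5}, {"offset": [0.025, -0.003, 0.02], "roll": 0}, {"offset": [0.025, -0.003, 0.02], "roll": 0}, {"offset": [0.025, -0.003, 0.02], "roll": 0}, {"offset": [0, 0, 0.02], "roll": 0}, {"offset": [0, 0, 0], "roll": 0}]}}

```text
time: 3.68
eef_pos: [0.5839, -0.0835, 0.2132]
eef_rot: [-2.191, -2.25, 0.02]
wrist_force: [-1.3, 0.6, -1.1]
finger_gap: 0.0004
```

>>> {"method": "jog_arm", "body": {"deltas": [{"offset": [-0.005, 0.005, 0.02], "roll": 0}, {"offset": [-0.005, 0.004, 0.02], "roll": 0}, {"offset": [0, 0, 0], "roll": 0}]}}

```text
time: 3.93
eef_pos: [0.592, -0.0904, 0.1742]
eef_rot: [-2.18, -2.261, 0.019]
wrist_force: [-0.3, 0.7, -1.1]
finger_gap: 0.0003
```

>>> {"method": "jog_arm", "body": {"deltas": [{"offset": [-0.001, 0, 0.014], "roll": 1.5}, {"offset": [-0.001, 0, 0.013], "roll": 0}, {"offset": [0, 0, 0], "roll": 0}, {"offset": [0, 0, 0], "roll": 0}]}}

```text
time: 4.27
eef_pos: [0.5922, -0.0916, 0.1506]
eef_rot: [2.203, 2.238, -0.017]
wrist_force: [-0.1, -0.0, -0.0]
finger_gap: 0.0005
```

>>> {"method": "jog_arm", "body": {"deltas": [{"offset": [0, -0.002, 0.003], "roll": 0}, {"offset": [0, -0.002, 0.001], "roll": 0}, {"offset": [0, -0.002, 0], "roll": 0}, {"offset": [0, -0.002, 0], "roll": 0}]}}

```text
time: 4.6
eef_pos: [0.5848, -0.0917, 0.1495]
eef_rot: [2.199, 2.239, -0.014]
wrist_force: [0.0, -0.9, 0.2]
finger_gap: 0.0007
```

>>> {"method": "jog_arm", "body": {"deltas": [{"offset": [0, -0.002, 0], "roll": 0}, {"offset": [0, -0.002, 0], "roll": 0}]}}

```text
time: 4.77
eef_pos: [0.5805, -0.0918, 0.1503]
eef_rot: [2.198, 2.239, -0.014]
wrist_force: [0.0, 0.2, -0.3]
finger_gap: 0.0004
```

>>> {"method": "jog_arm", "body": {"deltas": [{"offset": [0, 0, 0.004], "roll": 0}, {"offset": [0, -0.0015, 0.001], "roll": 0}, {"offset": [0, -0.0015, 0.0005], "roll": 0}]}}

```text
time: 5.02
eef_pos: [0.5773, -0.092, 0.1448]
eef_rot: [2.198, 2.238, -0.013]
wrist_force: [3.2, 2.1, 2.0]
finger_gap: 0.0004
```

>>> {"method": "jog_arm", "body": {"deltas": [{"offset": [0, -0.0015, 0.0005], "roll": 0}, {"offset": [0, -0.0015, 0.0005], "roll": 0}]}}

```text
time: 5.18
eef_pos: [0.5752, -0.092, 0.1442]
eef_rot: [2.197, 2.236, -0.01]
wrist_force: [3.5, 2.8, 1.5]
finger_gap: 0.0007
```

>>> {"method": "jog_arm", "body": {"deltas": [{"offset": [0, -0.0015, -0.002], "roll": 0}, {"offset": [0, -0.002, 0], "roll": 0}, {"offset": [0, -0.002, 0], "roll": 0}]}}

```text
time: 5.43
eef_pos: [0.5699, -0.0918, 0.1464]
eef_rot: [2.196, 2.236, -0.008]
wrist_force: [3.1, 2.4, 0.2]
finger_gap: 0.0005
```

>>> {"method": "jog_arm", "body": {"deltas": [{"offset": [0, -0.002, 0], "roll": 0}, {"offset": [0, -0.002, 0], "roll": 0}, {"offset": [0, -0.002, 0], "roll": 0}]}}

```text
time: 5.68
eef_pos: [0.5633, -0.0918, 0.1465]
eef_rot: [2.196, 2.236, -0.008]
wrist_force: [3.7, 2.5, 0.6]
finger_gap: 0.0007
```

>>> {"method": "jog_arm", "body": {"deltas": [{"offset": [0, -0.0015, 0], "roll": 0}, {"offset": [0, -0.0015, 0], "roll": 0}]}}

```text
time: 5.85
eef_pos: [0.5599, -0.0918, 0.1466]
eef_rot: [2.196, 2.236, -0.007]
wrist_force: [3.3, 2.9, -0.6]
finger_gap: 0.0008
```

>>> {"method": "jog_arm", "body": {"deltas": [{"offset": [0, -0.0012, 0], "roll": 0}, {"offset": [0, -0.0012, 0], "roll": 0}]}}

```text
time: 6.02
eef_pos: [0.5574, -0.0919, 0.1466]
eef_rot: [2.196, 2.236, -0.007]
wrist_force: [4.1, 1.5, -0.9]
finger_gap: 0.0007
```

>>> {"method": "jog_arm", "body": {"deltas": [{"offset": [0, -0.0012, 0], "roll": 0}]}}

```text
time: 6.1
eef_pos: [0.5561, -0.0921, 0.1466]
eef_rot: [2.196, 2.235, -0.007]
wrist_force: [3.9, -0.5, -0.9]
finger_gap: 0.0005
```

>>> {"method": "jog_arm", "body": {"deltas": [{"offset": [0, -0.001, 0], "roll": 0}]}}

```text
time: 6.18
eef_pos: [0.5552, -0.0923, 0.1467]
eef_rot: [2.195, 2.235, -0.007]
wrist_force: [4.9, -1.1, -1.4]
finger_gap: 0.0006
```

>>> {"method": "jog_arm", "body": {"deltas": [{"offset": [0, -0.001, 0], "roll": 0}]}}

```text
time: 6.27
eef_pos: [0.5543, -0.0924, 0.1467]
eef_rot: [2.195, 2.235, -0.007]
wrist_force: [6.3, 0.1, -2.0]
finger_gap: 0.0004
```

>>> {"method": "jog_arm", "body": {"deltas": [{"offset": [0, -0.001, 0], "roll": 0}]}}

```text
time: 6.35
eef_pos: [0.5534, -0.0926, 0.1468]
eef_rot: [2.194, 2.235, -0.006]
wrist_force: [6.2, 0.3, -1.9]
finger_gap: 0.0004
```

>>> {"method": "jog_arm", "body": {"deltas": [{"offset": [0, -0.001, 0], "roll": 0}]}}

```text
time: 6.43
eef_pos: [0.5526, -0.0929, 0.1468]
eef_rot: [2.193, 2.234, -0.006]
wrist_force: [6.1, -1.2, -2.8]
finger_gap: 0.0003
```

>>> {"method": "jog_arm", "body": {"deltas": [{"offset": [0, -0.0008, 0], "roll": 0}]}}

```text
time: 6.52
eef_pos: [0.5523, -0.0931, 0.147]
eef_rot: [2.192, 2.233, -0.005]
wrist_force: [10.1, 1.3, -4.6]
finger_gap: 0.0004
```

Force rose to 10 N after about 24.5 mm of travel, so the lever is on its stop. Backing off and going over the handle.

>>> {"method": "jog_arm", "body": {"deltas": [{"offset": [0, 0.006, 0], "roll": 0}, {"offset": [0, 0.006, -0.005], "roll": 0}, {"offset": [0, 0, -0.035], "roll": 0}, {"offset": [0, 0, -0.035], "roll": 0}, {"offset": [-0.03, 0, -0.03], "roll": 0}, {"offset": [-0.035, 0, 0], "roll": 0}, {"offset": [-0.035, 0, 0], "roll": 0}, {"offset": [-0.035, 0, 0], "roll": 0}], "fingers": 0.5}}

```text
time: 7.18
eef_pos: [0.5652, -0.2259, 0.2586]
eef_rot: [2.19, 2.248, -0.017]
wrist_force: [0.7, 0.6, 0.2]
finger_gap: 0.0451
```

>>> {"method": "jog_arm", "body": {"deltas": [{"offset": [-0.03, 0, 0], "roll": 0}, {"offset": [-0.015, -0.002, 0], "roll": 0}, {"offset": [0, 0, 0], "roll": 0}]}}

```text
time: 7.43
eef_pos: [0.564, -0.2787, 0.2608]
eef_rot: [2.194, 2.244, -0.02]
wrist_force: [0.1, -0.2, 0.1]
finger_gap: 0.0454
```

```bash
python3 - <<'E'
from h import *
s=ctrl.sense();print(s["eef_pos"],R.from_rotvec(s["eef_rot"]).as_matrix().round(3),s["finger_gap"])
c=cam("wrist");p=proj(c,[.549,-.093,.14]);print(p)
im=c["color"][:,:,::-1];cv2.imwrite("pics/w3.png",im)
u,v=p.astype(int);v0=max(v-45,0);g=np.clip(im[v0:v0+110,max(u-60,0):u+60].astype(float)*1.8,0,255).astype(np.uint8)
print(v0,u-60);cv2.imwrite("pics/w3c.png",cv2.resize(g,None,fx=5,fy=5,interpolation=cv2.INTER_CUBIC))
E
```

```text
[ 0.56395177 -0.27868409  0.26079585] [[-0.023  1.    -0.007]
 [ 1.     0.023 -0.011]
 [-0.011 -0.007 -1.   ]] 0.04539320471731153
[309.91269699 -35.78076592]
0 249
```

View pics/w3c.png

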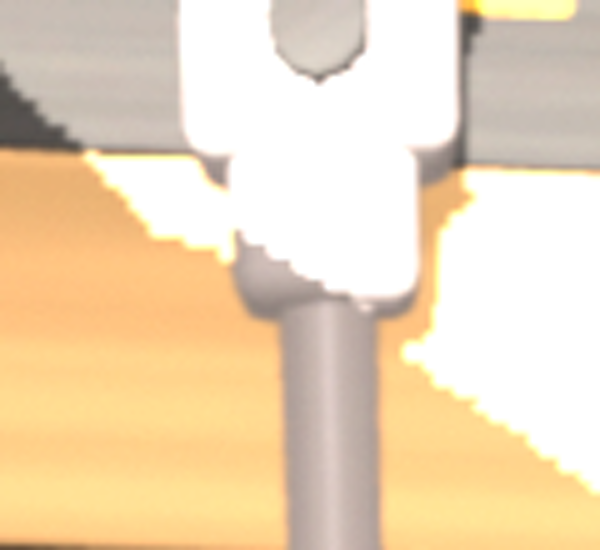

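The head is just out of frame, with only the pivot visible. I'll use the fixed cameras instead.

```bash
python3 - <<'E'
from h import *
o=[]
for n in("top","side"):
    c=cam(n);im=c["color"][:,:,::-1];u,v=proj(c,[.549,-.12,.14]).astype(int)
    o.append(cv2.resize(im[v-35:v+35,u-35:u+35],(400,400),interpolation=cv2.INTER_CUBIC))
cv2.imwrite("pics/ts.png",np.hstack(o))
E
```

```text
(no output)
```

View pics/ts.png

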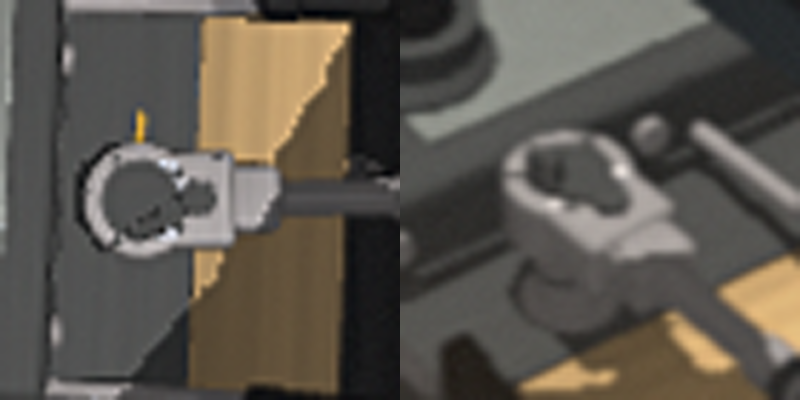

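The lever now lies on the -x (loosen) side, with its tab at about (135,222) in the left crop. Next I straddle the handle.

>>> {"method": "jog_arm", "body": {"deltas": [{"offset": [0, -0.006, 0.02], "roll": 0}, {"offset": [0, 0, 0.035], "roll": 0}, {"offset": [0, 0, 0.03], "roll": 0}, {"offset": [0, 0, 0.03], "roll": 0}, {"offset": [0, 0, 0.025], "roll": 0}, {"offset": [0, 0, 0.01], "roll": 0}, {"offset": [0, 0, 0], "roll": 0}], "fingers": 0.4}}

```text
time: 8.17
eef_pos: [0.5592, -0.2683, 0.1077]
eef_rot: [2.182, 2.255, -0.018]
wrist_force: [-0.0, 0.1, 0.9]
finger_gap: 0.0366
```

>>> {"method": "jog_arm", "body": {"deltas": [{"offset": [-0.006, 0.004, 0], "roll": 0}, {"offset": [-0.002, 0.004, 0], "roll": 0}, {"offset": [0, 0.004, 0], "roll": -1.2}, {"offset": [0, 0.004, 0], "roll": -1.2}]}}

```text
time: 8.5
eef_pos: [0.578, -0.2754, 0.1115]
eef_rot: [2.128, 2.303, -0.017]
wrist_force: [-1.0, 0.1, -0.3]
finger_gap: 0.0365
```

>>> {"method": "jog_arm", "body": {"deltas": [{"offset": [0, 0.005, 0], "roll": -1.5}, {"offset": [0, 0.005, 0], "roll": -1.5}, {"offset": [0, 0.005, 0], "roll": -1.5}]}}

```text
time: 8.75
eef_pos: [0.5957, -0.2744, 0.1141]
eef_rot: [2.025, 2.391, -0.016]
wrist_force: [-1.0, -0.8, -0.5]
finger_gap: 0.0366
```

>>> {"method": "jog_arm", "body": {"deltas": [{"offset": [0, 0.005, 0.002], "roll": -2}, {"offset": [0, 0.005, 0.001], "roll": -2}, {"offset": [0, 0.005, 0.001], "roll": -2}]}}

```text
time: 9.0
eef_pos: [0.6133, -0.2716, 0.1115]
eef_rot: [1.883, 2.502, -0.016]
wrist_force: [-1.5, 0.5, 0.2]
finger_gap: 0.0365
```

>>> {"method": "jog_arm", "body": {"deltas": [{"offset": [0, 0.004, 0.001], "roll": -1.5}, {"offset": [0, 0.004, 0.001], "roll": -1.5}]}}

```text
time: 9.17
eef_pos: [0.6227, -0.2693, 0.11]
eef_rot: [1.807, 2.556, -0.016]
wrist_force: [-1.1, 0.2, 0.7]
finger_gap: 0.0366
```

>>> {"method": "jog_arm", "body": {"deltas": [{"offset": [0, 0.003, 0], "roll": -1}, {"offset": [0, 0.003, 0], "roll": -1}]}}

```text
time: 9.33
eef_pos: [0.6296, -0.2669, 0.1102]
eef_rot: [1.755, 2.592, -0.016]
wrist_force: [-1.2, -1.1, -0.2]
finger_gap: 0.0365
```

>>> {"method": "jog_arm", "body": {"deltas": [{"offset": [0, 0.003, 0], "roll": -1}]}}

```text
time: 9.42
eef_pos: [0.6328, -0.2656, 0.1102]
eef_rot: [1.73, 2.609, -0.016]
wrist_force: [-1.2, 0.8, -0.3]
finger_gap: 0.0365
```

>>> {"method": "jog_arm", "body": {"deltas": [{"offset": [0, 0.002, 0], "roll": -1}]}}

```text
time: 9.5
eef_pos: [0.635, -0.2647, 0.1103]
eef_rot: [1.705, 2.626, -0.017]
wrist_force: [-2.5, 0.3, -0.4]
finger_gap: 0.0366
```

>>> {"method": "jog_arm", "body": {"deltas": [{"offset": [0, 0.002, 0], "roll": -1}]}}

```text
time: 9.58
eef_pos: [0.6369, -0.2637, 0.1103]
eef_rot: [1.679, 2.642, -0.017]
wrist_force: [-2.2, 0.6, -0.8]
finger_gap: 0.0366
```

>>> {"method": "jog_arm", "body": {"deltas": [{"offset": [0, 0.001, 0], "roll": 0}]}}

```text
time: 9.67
eef_pos: [0.638, -0.2632, 0.1103]
eef_rot: [1.677, 2.644, -0.017]
wrist_force: [-1.9, -1.7, 0.5]
finger_gap: 0.036
```

```bash
cat > ang.py <<'E'
from h import *
s=ctrl.sense();p=s["eef_pos"]-np.array([.549,-.093,0]);M=R.from_rotvec(s["eef_rot"]).as_matrix()
h=np.arctan2(p[0],-p[1]);t=np.array([-p[1],p[0]])/0; 
E
cat > ang.py <<'E'
from h import *
s=ctrl.sense();p=s["eef_pos"]-np.array([.549,-.093,0]);x=R.from_rotvec(s["eef_rot"]).as_matrix()[:,0]
r=np.hypot(*p[:2]);h=np.arctan2(p[0],-p[1]);k=np.arctan2(-x[0],x[1]);f=s["wrist_force"]
print("t",s["time"],"r",r,"centre ang",h,"tool",k,"handle if pushed ccw",h-.0088/r,"cw",h+.0088/r,"tangF",f[0]*np.cos(h)+f[1]*np.sin(h))
E
python3 ang.py; python3 - <<'E'
from h import *
o=[]
for n in("top","side"):
    c=cam(n);im=c["color"][:,:,::-1];u,v=proj(c,[.57,-.15,.14]).astype(int)
    o.append(cv2.resize(im[v-50:v+50,u-50:u+50],(400,400),interpolation=cv2.INTER_CUBIC))
cv2.imwrite("pics/ts2.png",np.hstack(o))
E
```

```text
t 9.6667 r 0.19206264296807382 centre ang 0.4818074531801778 tool 0.4403184536400673 handle if pushed ccw 0.435989068803041 cw 0.5276258375573146 tangF -2.4812958154543043
```

View pics/ts2.png

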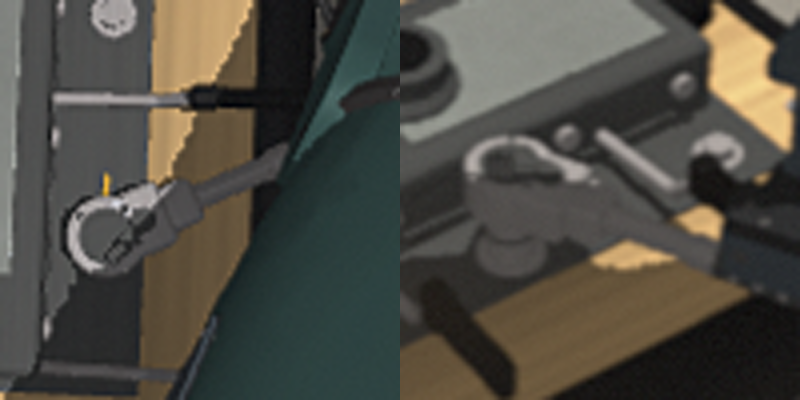

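The handle has swung to about 0.43 rad, short of the far paddle, and the lever is still on the loosen side. Now a careful clockwise swing.

>>> {"method": "jog_arm", "body": {"deltas": [{"offset": [0.003, -0.006, 0], "roll": 0}, {"offset": [0.003, -0.006, 0], "roll": 1.5}, {"offset": [0, -0.005, 0], "roll": 1.5}, {"offset": [0, -0.004, 0], "roll": 1.2}]}}

```text
time: 10.1
eef_pos: [0.615, -0.2666, 0.1106]
eef_rot: [1.782, 2.572, -0.015]
wrist_force: [-0.2, -0.7, -0.6]
finger_gap: 0.0365
```

>>> {"method": "jog_arm", "body": {"deltas": [{"offset": [0, -0.004, 0], "roll": 1.3}, {"offset": [0, -0.004, 0], "roll": 1.3}]}}

```text
time: 10.27
eef_pos: [0.6063, -0.2698, 0.1108]
eef_rot: [1.847, 2.525, -0.015]
wrist_force: [0.7, 0.0, 0.1]
finger_gap: 0.0365
```

>>> {"method": "jog_arm", "body": {"deltas": [{"offset": [0, -0.004, 0], "roll": 1.3}, {"offset": [0, -0.004, 0], "roll": 1.3}]}}

```text
time: 10.43
eef_pos: [0.5978, -0.2725, 0.1109]
eef_rot: [1.911, 2.476, -0.014]
wrist_force: [0.8, 0.3, -0.2]
finger_gap: 0.0366
```

>>> {"method": "jog_arm", "body": {"deltas": [{"offset": [0, -0.004, 0], "roll": 1.3}, {"offset": [0, -0.004, 0], "roll": 1.3}]}}

```text
time: 10.6
eef_pos: [0.5892, -0.2747, 0.1109]
eef_rot: [1.973, 2.427, -0.013]
wrist_force: [0.1, 0.8, -0.4]
finger_gap: 0.0363
```

```bash
python3 ang.py
```

```text
t 10.6 r 0.18609794819876435 centre ang 0.21760177299234765 tool 0.20581218741224677 handle if pushed ccw 0.1703148464830825 cw 0.26488869950161276 tangF 0.28833626309968996
```

>>> {"method": "jog_arm", "body": {"deltas": [{"offset": [0, -0.004, 0], "roll": 1.3}, {"offset": [0, -0.004, 0], "roll": 1.3}, {"offset": [0, -0.004, 0], "roll": 1.3}]}}

```text
time: 10.85
eef_pos: [0.5763, -0.2771, 0.1109]
eef_rot: [2.063, 2.35, -0.012]
wrist_force: [1.9, 1.0, -0.2]
finger_gap: 0.0367
```

>>> {"method": "jog_arm", "body": {"deltas": [{"offset": [0, -0.004, 0], "roll": 1.3}, {"offset": [0, -0.004, 0], "roll": 1.3}, {"offset": [0, -0.004, 0], "roll": 1.3}]}}

```text
time: 11.1
eef_pos: [0.5631, -0.2785, 0.1109]
eef_rot: [2.15, 2.27, -0.011]
wrist_force: [0.4, 1.1, -0.1]
finger_gap: 0.0363
```

>>> {"method": "jog_arm", "body": {"deltas": [{"offset": [0, -0.004, 0], "roll": 1.3}, {"offset": [0, -0.004, 0], "roll": 1.3}, {"offset": [0, -0.004, 0], "roll": 1.3}]}}

```text
time: 11.35
eef_pos: [0.5498, -0.279, 0.1109]
eef_rot: [2.234, 2.187, -0.01]
wrist_force: [0.6, 0.4, 0.4]
finger_gap: 0.0363
```

```bash
python3 ang.py
```

```text
t 11.35 r 0.18601392831314245 centre ang 0.004056002639425261 tool -0.02116192226380685 handle if pushed ccw -0.04325228271211986 cw 0.05136428799097038 tangF 0.5705616645766043
```

>>> {"method": "jog_arm", "body": {"deltas": [{"offset": [0, -0.005, 0], "roll": 1.5}, {"offset": [0, -0.005, 0], "roll": 1.5}, {"offset": [0, -0.005, 0], "roll": 1.5}]}}

```text
time: 11.6
eef_pos: [0.5334, -0.2783, 0.1108]
eef_rot: [2.326, 2.088, -0.009]
wrist_force: [0.5, 0.4, 0.5]
finger_gap: 0.0366
```

>>> {"method": "jog_arm", "body": {"deltas": [{"offset": [0, -0.005, 0], "roll": 1.5}, {"offset": [0, -0.005, 0], "roll": 1.5}, {"offset": [0, -0.005, 0], "roll": 1.5}]}}

```text
time: 11.85
eef_pos: [0.517, -0.2762, 0.1108]
eef_rot: [2.415, 1.984, -0.008]
wrist_force: [1.5, 0.2, 0.2]
finger_gap: 0.0368
```

>>> {"method": "jog_arm", "body": {"deltas": [{"offset": [0, -0.005, 0], "roll": 1.5}, {"offset": [0, -0.005, 0], "roll": 1.5}, {"offset": [0, -0.005, 0], "roll": 1.5}]}}

```text
time: 12.1
eef_pos: [0.5009, -0.2727, 0.1108]
eef_rot: [2.498, 1.876, -0.006]
wrist_force: [0.6, 0.5, -0.8]
finger_gap: 0.0365
```

>>> {"method": "jog_arm", "body": {"deltas": [{"offset": [0, -0.005, 0], "roll": 1.5}, {"offset": [0, -0.005, 0], "roll": 1.5}, {"offset": [0, -0.005, 0], "roll": 1.5}]}}

```text
time: 12.35
eef_pos: [0.4851, -0.2679, 0.1108]
eef_rot: [2.577, 1.764, -0.004]
wrist_force: [1.5, -0.0, -0.9]
finger_gap: 0.0367
```

```bash
python3 ang.py
```

```text
t 12.35 r 0.1862213704456482 centre ang -0.3503919050140522 tool -0.370386757765941 handle if pushed ccw -0.3976474910885217 cw -0.3031363189395827 tangF 1.4350677238023974
```

>>> {"method": "jog_arm", "body": {"deltas": [{"offset": [0, -0.003, 0], "roll": 1}, {"offset": [0, -0.003, 0], "roll": 1}, {"offset": [0, -0.003, 0], "roll": 1}]}}

```text
time: 12.6
eef_pos: [0.4754, -0.2642, 0.1108]
eef_rot: [2.628, 1.687, -0.003]
wrist_force: [1.6, 1.1, -0.1]
finger_gap: 0.0362
```

>>> {"method": "jog_arm", "body": {"deltas": [{"offset": [0, -0.002, 0], "roll": 0.7}, {"offset": [0, -0.002, 0], "roll": 0.7}]}}

```text
time: 12.77
eef_pos: [0.4713, -0.2624, 0.1108]
eef_rot: [2.651, 1.65, -0.003]
wrist_force: [1.4, 0.8, 0.1]
finger_gap: 0.0368
```

```bash
python3 ang.py
```

```text
t 12.7667 r 0.18633123623479772 centre ang -0.43014774718331017 tool -0.4572484391489205 handle if pushed ccw -0.47737547012349957 cw -0.38292002424312077 tangF 0.965315971464741
```

Clockwise turned freely at about 1 N down to -0.38 rad. Now the driving stroke.

>>> {"method": "jog_arm", "body": {"deltas": [{"offset": [0, 0.006, 0], "roll": -0.5}, {"offset": [0, 0.006, 0], "roll": -1}, {"offset": [0, 0.005, 0], "roll": -1.5}, {"offset": [0, 0.005, 0], "roll": -1.5}]}}

```text
time: 13.1
eef_pos: [0.492, -0.272, 0.111]
eef_rot: [2.582, 1.759, -0.005]
wrist_force: [-0.5, 0.8, 0.6]
finger_gap: 0.0362
```

>>> {"method": "jog_arm", "body": {"deltas": [{"offset": [0, 0.005, 0], "roll": -1.6}, {"offset": [0, 0.005, 0], "roll": -1.6}, {"offset": [0, 0.005, 0], "roll": -1.6}]}}

```text
time: 13.35
eef_pos: [0.5081, -0.2779, 0.1108]
eef_rot: [2.499, 1.877, -0.007]
wrist_force: [-1.0, 1.8, -0.1]
finger_gap: 0.0364
```

>>> {"method": "jog_arm", "body": {"deltas": [{"offset": [0, 0.005, 0], "roll": -1.6}, {"offset": [0, 0.005, 0], "roll": -1.6}, {"offset": [0, 0.005, 0], "roll": -1.6}]}}

```text
time: 13.6
eef_pos: [0.5237, -0.2817, 0.1101]
eef_rot: [2.413, 1.993, -0.01]
wrist_force: [-3.7, 2.6, 2.2]
finger_gap: 0.0368
```

```bash
python3 ang.py
```

```text
t 13.6 r 0.19041218537699875 centre ang -0.1331107928098443 tool -0.19035651920465999 handle if pushed ccw -0.17932632246503316 cw -0.08689526315465547 tangF -3.998923806782905
```

>>> {"method": "jog_arm", "body": {"deltas": [{"offset": [0.001, 0.004, 0], "roll": -1.6}, {"offset": [0.001, 0.004, 0], "roll": -1.6}]}}

```text
time: 13.77
eef_pos: [0.5324, -0.2818, 0.1095]
eef_rot: [2.353, 2.068, -0.014]
wrist_force: [-5.1, -2.4, 2.8]
finger_gap: 0.0367
```

```bash
python3 ang.py
```

```text
t 13.7667 r 0.18949400576443062 centre ang -0.08795619894350154 tool -0.12834914622475824 handle if pushed ccw -0.1343956626326048 cw -0.04151673525439828 tangF -4.896962279844494
```

>>> {"method": "jog_arm", "body": {"deltas": [{"offset": [0.001, 0.004, 0], "roll": -1.4}, {"offset": [0.001, 0.004, 0], "roll": -1.4}, {"offset": [0, 0.004, 0], "roll": -1.4}]}}

```text
time: 14.02
eef_pos: [0.5446, -0.2817, 0.1085]
eef_rot: [2.269, 2.167, -0.02]
wrist_force: [-4.3, 3.3, 1.9]
finger_gap: 0.0365
```

```bash
python3 ang.py
```

```text
t 14.0167 r 0.1887680858455856 centre ang -0.023543538989286864 tool -0.04622453578247667 handle if pushed ccw -0.07016158864837224 cw 0.023074510669798508 tangF -4.407607265198628
```

>>> {"method": "jog_arm", "body": {"deltas": [{"offset": [0.001, 0.005, -0.001], "roll": -1.6}, {"offset": [0.001, 0.005, -0.001], "roll": -1.6}, {"offset": [0, 0.005, 0], "roll": -1.6}, {"offset": [0, 0.005, 0], "roll": -1.6}]}}

```text
time: 14.35
eef_pos: [0.5639, -0.2802, 0.1083]
eef_rot: [-2.132, -2.301, 0.027]
wrist_force: [-6.0, 1.3, 3.8]
finger_gap: 0.0362
```

>>> {"method": "jog_arm", "body": {"deltas": [{"offset": [0.001, 0.005, -0.001], "roll": -1.6}, {"offset": [0.001, 0.005, -0.001], "roll": -1.6}, {"offset": [0, 0.005, 0], "roll": -1.6}, {"offset": [0, 0.005, 0], "roll": -1.6}]}}

```text
time: 14.68
eef_pos: [0.5834, -0.2766, 0.108]
eef_rot: [-1.981, -2.422, 0.033]
wrist_force: [-4.6, 0.1, 4.1]
finger_gap: 0.0364
```

```bash
python3 ang.py
```

```text
t 14.6833 r 0.18683300314162066 centre ang 0.18495506185475133 tool 0.19992329135368195 handle if pushed ccw 0.1378541757584681 cw 0.23205594795103457 tangF -4.504596360113384
```

>>> {"method": "jog_arm", "body": {"deltas": [{"offset": [0, 0.005, -0.001], "roll": -1.5}, {"offset": [0, 0.005, 0], "roll": -1.5}, {"offset": [0, 0.005, 0], "roll": -1.5}, {"offset": [0, 0.005, 0], "roll": -1.5}]}}

```text
time: 15.02
eef_pos: [0.6027, -0.2721, 0.1069]
eef_rot: [-1.832, -2.525, 0.036]
wrist_force: [-6.0, 0.0, 3.6]
finger_gap: 0.0368
```

>>> {"method": "jog_arm", "body": {"deltas": [{"offset": [0, 0.005, -0.001], "roll": -1.5}, {"offset": [0, 0.005, 0], "roll": -1.5}, {"offset": [0, 0.004, 0], "roll": -1.5}]}}

```text
time: 15.27
eef_pos: [0.6159, -0.2676, 0.1061]
eef_rot: [-1.718, -2.597, 0.038]
wrist_force: [-5.4, -0.6, 4.4]
finger_gap: 0.0364
```

```bash
python3 ang.py
```

```text
t 15.2667 r 0.1870344122719579 centre ang 0.3660724215656501 tool 0.4018841937380281 handle if pushed ccw 0.3190222563414863 cw 0.41312258678981395 tangF -5.276274540660536
```

>>> {"method": "jog_arm", "body": {"deltas": [{"offset": [0, 0.004, -0.002], "roll": -0.7}, {"offset": [0, 0.004, -0.001], "roll": -0.7}]}}

```text
time: 15.43
eef_pos: [0.623, -0.2646, 0.1073]
eef_rot: [-1.676, -2.618, 0.04]
wrist_force: [-4.9, -2.8, -2.8]
finger_gap: 0.0365
```

>>> {"method": "jog_arm", "body": {"deltas": [{"offset": [0, 0.003, -0.001], "roll": -0.7}, {"offset": [0, 0.003, 0], "roll": -0.7}]}}

```text
time: 15.6
eef_pos: [0.6282, -0.2625, 0.1069]
eef_rot: [-1.637, -2.639, 0.042]
wrist_force: [-5.3, -1.0, 3.8]
finger_gap: 0.0362
```

>>> {"method": "jog_arm", "body": {"deltas": [{"offset": [0, 0.003, 0], "roll": -0.7}]}}

```text
time: 15.68
eef_pos: [0.6308, -0.2614, 0.1064]
eef_rot: [-1.617, -2.649, 0.043]
wrist_force: [-6.4, -0.2, 3.8]
finger_gap: 0.0365
```

```bash
python3 ang.py
```

```text
t 15.6833 r 0.18720981851226365 centre ang 0.4524870087595965 tool 0.474218548403719 handle if pushed ccw 0.40548092718795326 cw 0.4994930903312398 tangF -5.8700974588586945
```

Handle is at 0.405 rad after driving from about -0.21, so the bolt is at about 0.61 rad. Returning clockwise.

>>> {"method": "jog_arm", "body": {"deltas": [{"offset": [0, -0.006, -0.002], "roll": 1}, {"offset": [0, -0.006, -0.001], "roll": 2}, {"offset": [0, -0.005, 0], "roll": 2}, {"offset": [0, -0.005, 0], "roll": 1.6}, {"offset": [0, -0.005, 0], "roll": 1.6}, {"offset": [0, -0.005, 0], "roll": 1.6}]}}

```text
time: 16.18
eef_pos: [0.601, -0.2753, 0.1097]
eef_rot: [-1.846, -2.495, 0.049]
wrist_force: [-0.8, -0.4, -0.2]
finger_gap: 0.0365
```

>>> {"method": "jog_arm", "body": {"deltas": [{"offset": [0, -0.006, 0], "roll": 1.8}, {"offset": [0, -0.006, 0], "roll": 1.8}, {"offset": [0, -0.006, 0], "roll": 1.8}, {"offset": [0, -0.006, 0], "roll": 1.8}, {"offset": [0, -0.006, 0], "roll": 1.8}, {"offset": [0, -0.006, 0], "roll": 1.8}]}}

```text
time: 16.68
eef_pos: [0.5643, -0.2847, 0.1123]
eef_rot: [-2.096, -2.298, 0.053]
wrist_force: [1.2, 0.4, 0.3]
finger_gap: 0.0363
```

```bash
python3 ang.py
```

```text
t 16.6833 r 0.1922723875596302 centre ang 0.07954144648370964 tool 0.09192408014009398 handle if pushed ccw 0.03377304410575081 cw 0.12530984886166846 tangF 1.2446672822762415
```

>>> {"method": "jog_arm", "body": {"deltas": [{"offset": [0.002, -0.006, 0.001], "roll": 1.8}, {"offset": [0.002, -0.006, 0.001], "roll": 1.8}, {"offset": [0.001, -0.006, 0], "roll": 1.8}, {"offset": [0.001, -0.006, 0], "roll": 1.8}, {"offset": [0, -0.006, 0], "roll": 1.8}, {"offset": [0, -0.006, 0], "roll": 1.8}]}}

```text
time: 17.18
eef_pos: [0.5271, -0.2809, 0.1135]
eef_rot: [-2.328, -2.077, 0.054]
wrist_force: [1.1, 0.2, -1.1]
finger_gap: 0.0364
```

>>> {"method": "jog_arm", "body": {"deltas": [{"offset": [0, -0.006, 0], "roll": 1.8}, {"offset": [0, -0.006, 0], "roll": 1.8}, {"offset": [0, -0.006, 0], "roll": 1.8}, {"offset": [0, -0.006, 0], "roll": 1.8}, {"offset": [0, -0.006, 0], "roll": 1.8}]}}

```text
time: 17.6
eef_pos: [0.4964, -0.2764, 0.1157]
eef_rot: [-2.502, -1.874, 0.053]
wrist_force: [1.2, 0.1, -0.5]
finger_gap: 0.0366
```

```bash
python3 ang.py
```

```text
t 17.6 r 0.19082731783938925 centre ang -0.2793329228967088 tool -0.28497444658625765 handle if pushed ccw -0.3254479136623735 cw -0.23321793213104408 tangF 1.15069869097131
```

>>> {"method": "jog_arm", "body": {"deltas": [{"offset": [0.002, -0.005, 0.003], "roll": 1.6}, {"offset": [0.001, -0.005, 0.002], "roll": 1.6}, {"offset": [0, -0.005, 0.001], "roll": 1.6}, {"offset": [0, -0.004, 0], "roll": 1.2}]}}

```text
time: 17.93
eef_pos: [0.4789, -0.2686, 0.1116]
eef_rot: [-2.613, -1.73, 0.05]
wrist_force: [0.4, 0.3, -1.1]
finger_gap: 0.0364
```

```bash
python3 ang.py
```

```text
t 17.9333 r 0.1890584282940874 centre ang -0.379790196005787 tool -0.4009447419901082 handle if pushed ccw -0.4263366529895046 cw -0.3332437390220694 tangF 0.22406548992828693
```

>>> {"method": "jog_arm", "body": {"deltas": [{"offset": [0, -0.003, 0], "roll": 0.8}, {"offset": [0, -0.003, 0], "roll": 0.8}, {"offset": [0, -0.002, 0], "roll": 0.5}]}}

```text
time: 18.18
eef_pos: [0.4708, -0.2654, 0.1122]
eef_rot: [-2.649, -1.676, 0.05]
wrist_force: [0.8, -0.3, -0.5]
finger_gap: 0.0366
```

```bash
python3 ang.py
```

```text
t 18.1833 r 0.1893055716470646 centre ang -0.4255664087118207 tool -0.44237023868090375 handle if pushed ccw -0.4720520980839563 cw -0.3790807193396851 tangF 0.8675580684871305
```

>>> {"method": "jog_arm", "body": {"deltas": [{"offset": [0, 0.006, 0], "roll": -0.5}, {"offset": [0, 0.006, 0], "roll": -0.5}, {"offset": [0, 0.004, 0], "roll": -0.5}, {"offset": [0, 0.003, 0], "roll": -1}]}}

```text
time: 18.52
eef_pos: [0.4892, -0.274, 0.112]
eef_rot: [-2.609, -1.736, 0.05]
wrist_force: [-0.7, 1.7, 0.5]
finger_gap: 0.0368
```

>>> {"method": "jog_arm", "body": {"deltas": [{"offset": [0, 0.003, 0], "roll": -1}, {"offset": [0, 0.003, 0], "roll": -1}]}}

```text
time: 18.68
eef_pos: [0.4957, -0.2766, 0.1116]
eef_rot: [-2.573, -1.787, 0.05]
wrist_force: [-0.6, 0.9, 0.8]
finger_gap: 0.0366
```

```bash
python3 ang.py
```

```text
t 18.6833 r 0.19113565272736402 centre ang -0.2826595550193351 tool -0.35672548101346 handle if pushed ccw -0.32870015432370625 cw -0.23661895571496394 tangF -0.83136934041661
```

>>> {"method": "jog_arm", "body": {"deltas": [{"offset": [0, 0.003, 0], "roll": -1}, {"offset": [0, 0.003, 0], "roll": -1}]}}

```text
time: 18.85
eef_pos: [0.502, -0.2788, 0.1113]
eef_rot: [-2.537, -1.836, 0.05]
wrist_force: [-0.0, 1.2, -0.1]
finger_gap: 0.0362
```

```bash
python3 ang.py
```

```text
t 18.85 r 0.19163802840923733 centre ang -0.24791693671009596 tool -0.3174448450698083 handle if pushed ccw -0.2938368414025397 cw -0.20199703201765223 tangF -0.31120157232240436
```

>>> {"method": "jog_arm", "body": {"deltas": [{"offset": [0.001, 0.003, 0], "roll": -1.5}]}}

```text
time: 18.93
eef_pos: [0.5055, -0.279, 0.1111]
eef_rot: [-2.51, -1.871, 0.05]
wrist_force: [-0.2, 0.3, -0.4]
finger_gap: 0.0367
```

>>> {"method": "jog_arm", "body": {"deltas": [{"offset": [0.001, 0.003, 0], "roll": -1.5}]}}

```text
time: 19.02
eef_pos: [0.509, -0.279, 0.111]
eef_rot: [-2.483, -1.907, 0.05]
wrist_force: [-0.5, 0.3, -0.4]
finger_gap: 0.0365
```

>>> {"method": "jog_arm", "body": {"deltas": [{"offset": [0.001, 0.003, 0], "roll": -1.5}]}}

```text
time: 19.1
eef_pos: [0.5125, -0.279, 0.1109]
eef_rot: [-2.455, -1.942, 0.049]
wrist_force: [-1.4, 0.4, 0.0]
finger_gap: 0.0366
```

```bash
python3 ang.py
```

```text
t 19.1 r 0.18956186501113362 centre ang -0.1936569439478958 tool -0.23211129103633138 handle if pushed ccw -0.24007978326467053 cw -0.14723410463112105 tangF -1.403304718700038
```

>>> {"method": "jog_arm", "body": {"deltas": [{"offset": [0.001, 0.003, 0], "roll": -1.5}]}}

```text
time: 19.18
eef_pos: [0.516, -0.2789, 0.1108]
eef_rot: [-2.427, -1.977, 0.049]
wrist_force: [-1.0, -0.2, 0.1]
finger_gap: 0.0365
```

>>> {"method": "jog_arm", "body": {"deltas": [{"offset": [0.001, 0.003, 0], "roll": -1.5}]}}

```text
time: 19.27
eef_pos: [0.5194, -0.2787, 0.1106]
eef_rot: [-2.398, -2.011, 0.049]
wrist_force: [-1.2, -0.5, 0.3]
finger_gap: 0.0364
```

>>> {"method": "jog_arm", "body": {"deltas": [{"offset": [0, 0.003, 0], "roll": -1.2}]}}

```text
time: 19.35
eef_pos: [0.5227, -0.2792, 0.1105]
eef_rot: [-2.374, -2.039, 0.049]
wrist_force: [-0.3, 1.3, 0.8]
finger_gap: 0.0363
```

```bash
python3 ang.py
```

```text
t 19.35 r 0.18803020966132142 centre ang -0.14032213377245198 tool -0.15110119508027128 handle if pushed ccw -0.18712312397424186 cw -0.0935211435706621 tangF -0.5040892733352609
```

No drive yet at -0.19 rad, so the return must have stopped just short of that click. It should engage near +0.056. I'll drive from there and finish with a short extra stroke.

>>> {"method": "jog_arm", "body": {"deltas": [{"offset": [0, 0.005, 0], "roll": -1.6}, {"offset": [0, 0.005, 0], "roll": -1.6}, {"offset": [0, 0.005, 0], "roll": -1.6}, {"offset": [0, 0.005, 0], "roll": -1.6}]}}

```text
time: 19.68
eef_pos: [0.5437, -0.2816, 0.1097]
eef_rot: [-2.245, -2.177, 0.048]
wrist_force: [-1.1, 0.6, 0.8]
finger_gap: 0.0363
```

```bash
python3 ang.py
```

```text
t 19.6833 r 0.18863965420005963 centre ang -0.028312726526443722 tool -0.030447398245618956 handle if pushed ccw -0.07496251517940246 cw 0.01833706212651501 tangF -1.0969930971963116
```

>>> {"method": "jog_arm", "body": {"deltas": [{"offset": [0, 0.005, 0], "roll": -1.6}, {"offset": [0, 0.004, 0], "roll": -1.3}]}}

```text
time: 19.85
eef_pos: [0.5532, -0.2818, 0.1093]
eef_rot: [-2.182, -2.237, 0.048]
wrist_force: [-3.1, 0.2, 2.0]
finger_gap: 0.0366
```

```bash
python3 ang.py
```

```text
t 19.85 r 0.18881958439625002 centre ang 0.022353787794319735 tool 0.02495985670779192 handle if pushed ccw -0.02425154728327813 cw 0.0689591228719176 tangF -3.0659105001856433
```

>>> {"method": "jog_arm", "body": {"deltas": [{"offset": [0, 0.003, 0], "roll": -1}, {"offset": [0, 0.003, 0], "roll": -1}]}}

```text
time: 20.02
eef_pos: [0.5594, -0.2815, 0.1089]
eef_rot: [-2.137, -2.278, 0.048]
wrist_force: [-4.4, 1.2, 3.4]
finger_gap: 0.0364
```

```bash
python3 ang.py
```

```text
t 20.0167 r 0.18880578041316048 centre ang 0.055299347405628314 tool 0.06369738594994016 handle if pushed ccw 0.008690604915101222 cw 0.10190808989615541 tangF -4.350436034176539
```

>>> {"method": "jog_arm", "body": {"deltas": [{"offset": [0, 0.003, 0], "roll": -1}, {"offset": [0, 0.003, 0], "roll": -1}]}}

```text
time: 20.18
eef_pos: [0.5655, -0.281, 0.1086]
eef_rot: [-2.092, -2.317, 0.049]
wrist_force: [-4.8, 1.7, 4.2]
finger_gap: 0.0366
```

```bash
python3 ang.py
```

```text
t 20.1833 r 0.1887513094472415 centre ang 0.08740559043406441 tool 0.10195799162849761 handle if pushed ccw 0.04078339731778451 cw 0.1340277835503443 tangF -4.6701337333648425
```

>>> {"method": "jog_arm", "body": {"deltas": [{"offset": [0, 0.005, -0.001], "roll": -1.4}, {"offset": [0, 0.005, 0], "roll": -1.4}, {"offset": [0, 0.005, 0], "roll": -1.4}, {"offset": [0, 0.005, 0], "roll": -1.4}, {"offset": [0, 0.005, 0], "roll": -1.4}]}}

```text
time: 20.6
eef_pos: [0.5896, -0.2773, 0.1081]
eef_rot: [-1.931, -2.446, 0.05]
wrist_force: [-5.3, -0.5, 4.1]
finger_gap: 0.0363
```

>>> {"method": "jog_arm", "body": {"deltas": [{"offset": [0, 0.005, -0.001], "roll": -1.4}, {"offset": [0, 0.005, 0], "roll": -1.4}, {"offset": [0, 0.005, 0], "roll": -1.4}, {"offset": [0, 0.005, 0], "roll": -1.4}, {"offset": [0, 0.005, 0], "roll": -1.4}]}}

```text
time: 21.02
eef_pos: [0.6137, -0.2704, 0.1075]
eef_rot: [-1.762, -2.565, 0.051]
wrist_force: [-4.3, -1.0, 3.9]
finger_gap: 0.0363
```

```bash
python3 ang.py
```

```text
t 21.0167 r 0.18883679376491244 centre ang 0.3496591946305118 tool 0.3671002582856546 handle if pushed ccw 0.30305810686286344 cw 0.3962602823981602 tangF -4.37051362121499
```

>>> {"method": "jog_arm", "body": {"deltas": [{"offset": [0, 0.004, -0.001], "roll": -1.1}, {"offset": [0, 0.004, 0], "roll": -1.1}, {"offset": [0, 0.004, 0], "roll": -1.1}]}}

```text
time: 21.27
eef_pos: [0.6249, -0.2659, 0.1075]
eef_rot: [-1.678, -2.618, 0.051]
wrist_force: [-5.1, -0.3, 4.5]
finger_gap: 0.0364
```

>>> {"method": "jog_arm", "body": {"deltas": [{"offset": [0, 0.003, 0], "roll": -0.8}, {"offset": [0, 0.003, 0], "roll": -0.8}]}}

```text
time: 21.43
eef_pos: [0.6307, -0.2634, 0.1074]
eef_rot: [-1.636, -2.643, 0.051]
wrist_force: [-6.7, -0.8, 3.2]
finger_gap: 0.0368
```

```bash
python3 ang.py
```

```text
t 21.4333 r 0.18894840291728607 centre ang 0.44722945312863727 tool 0.46190766663632715 handle if pushed ccw 0.4006558919652106 cw 0.4938030142920639 tangF -6.352058670999408
```

>>> {"method": "jog_arm", "body": {"deltas": [{"offset": [0, -0.006, -0.001], "roll": 1}, {"offset": [0, -0.006, 0], "roll": 1.5}, {"offset": [0, -0.005, 0], "roll": 1.8}, {"offset": [0, -0.005, 0], "roll": 1.6}, {"offset": [0, -0.005, 0], "roll": 1.6}, {"offset": [0, -0.005, 0], "roll": 1.6}]}}

```text
time: 21.93
eef_pos: [0.5999, -0.2766, 0.1096]
eef_rot: [-1.859, -2.497, 0.053]
wrist_force: [0.1, 0.5, 0.3]
finger_gap: 0.0369
```

>>> {"method": "jog_arm", "body": {"deltas": [{"offset": [0.001, -0.006, 0], "roll": 1.8}, {"offset": [0.001, -0.006, 0], "roll": 1.8}, {"offset": [0.001, -0.006, 0], "roll": 1.8}, {"offset": [0, -0.006, 0], "roll": 1.8}, {"offset": [0, -0.006, 0], "roll": 1.8}, {"offset": [0, -0.006, 0], "roll": 1.8}]}}

```text
time: 22.43
eef_pos: [0.5621, -0.2834, 0.1126]
eef_rot: [-2.119, -2.296, 0.052]
wrist_force: [0.9, 1.1, -0.9]
finger_gap: 0.0367
```

>>> {"method": "jog_arm", "body": {"deltas": [{"offset": [0.001, -0.006, 0], "roll": 1.8}, {"offset": [0.001, -0.006, 0], "roll": 1.8}, {"offset": [0.001, -0.006, 0], "roll": 1.8}, {"offset": [0, -0.006, 0], "roll": 1.8}, {"offset": [0, -0.006, 0], "roll": 1.8}, {"offset": [0, -0.006, 0], "roll": 1.8}]}}

```text
time: 22.93
eef_pos: [0.5244, -0.2824, 0.1155]
eef_rot: [-2.357, -2.067, 0.048]
wrist_force: [-0.1, 0.1, -2.0]
finger_gap: 0.0364
```

```bash
python3 ang.py
```

```text
t 22.9333 r 0.19094166271309054 centre ang -0.1291417339201824 tool -0.13070112775243667 handle if pushed ccw -0.1752291088542894 cw -0.08305435898607541 tangF -0.11533314179604931
```

>>> {"method": "jog_arm", "body": {"deltas": [{"offset": [0.001, -0.005, 0.003], "roll": 1.5}, {"offset": [0, -0.005, 0.002], "roll": 1.5}, {"offset": [0, -0.003, 0], "roll": 1}]}}

```text
time: 23.18
eef_pos: [0.5106, -0.2804, 0.1117]
eef_rot: [-2.443, -1.974, 0.045]
wrist_force: [0.4, 0.1, -0.9]
finger_gap: 0.0365
```

>>> {"method": "jog_arm", "body": {"deltas": [{"offset": [0, 0.006, 0], "roll": -0.5}, {"offset": [0, 0.006, 0], "roll": -1}, {"offset": [0, 0.005, 0], "roll": -1.5}, {"offset": [0, 0.005, 0], "roll": -1.8}, {"offset": [0, 0.005, 0], "roll": -1.8}, {"offset": [0, 0.005, 0], "roll": -1.8}]}}

```text
time: 23.68
eef_pos: [0.5451, -0.2869, 0.112]
eef_rot: [-2.28, -2.158, 0.044]
wrist_force: [-1.5, 1.9, -0.2]
finger_gap: 0.0362
```

```bash
python3 ang.py
```

```text
t 23.6833 r 0.1939682940816545 centre ang -0.02010175437998826 tool -0.05473029943124162 handle if pushed ccw -0.06546999377016137 cw 0.025266485010184855 tangF -1.531790397213095
```

>>> {"method": "jog_arm", "body": {"deltas": [{"offset": [0, 0.004, 0], "roll": -1.4}, {"offset": [0, 0.004, 0], "roll": -1.4}]}}

```text
time: 23.85
eef_pos: [0.5547, -0.2873, 0.1116]
eef_rot: [-2.217, -2.22, 0.044]
wrist_force: [-2.8, 1.1, 1.2]
finger_gap: 0.0365
```

```bash
python3 ang.py
```

```text
t 23.85 r 0.19440730425118152 centre ang 0.029508677749849048 tool 0.001589747700678333 handle if pushed ccw -0.01575711117663116 cw 0.07477446667632925 tangF -2.7801222472878138
```

>>> {"method": "jog_arm", "body": {"deltas": [{"offset": [0, 0.004, 0], "roll": -1.4}, {"offset": [0, 0.004, 0], "roll": -1.4}]}}

```text
time: 24.02
eef_pos: [0.5638, -0.2871, 0.1112]
eef_rot: [-2.153, -2.279, 0.045]
wrist_force: [-4.0, 1.8, 2.6]
finger_gap: 0.0365
```

```bash
python3 ang.py
```

```text
t 24.0167 r 0.1946229502316767 centre ang 0.07601762657221948 tool 0.05693363107364433 handle if pushed ccw 0.030801993012433283 cw 0.1212332601320057 tangF -3.8687107368371687
```

>>> {"method": "jog_arm", "body": {"deltas": [{"offset": [0.001, 0.005, 0], "roll": -1.6}, {"offset": [0.001, 0.005, 0], "roll": -1.6}, {"offset": [0.001, 0.005, 0], "roll": -1.6}, {"offset": [0.001, 0.005, 0], "roll": -1.6}, {"offset": [0, 0.005, 0], "roll": -1.6}]}}

```text
time: 24.43
eef_pos: [0.59, -0.2821, 0.1104]
eef_rot: [-1.967, -2.438, 0.05]
wrist_force: [-4.7, 2.1, 2.4]
finger_gap: 0.0369
```

```bash
python3 ang.py
```

```text
t 24.4333 r 0.19346722193120608 centre ang 0.21373714205644728 tool 0.2135455731643802 handle if pushed ccw 0.1682514007915567 cw 0.25922288332133786 tangF -4.139253795224563
```

>>> {"method": "jog_arm", "body": {"deltas": [{"offset": [0.001, 0.004, 0], "roll": -1.2}, {"offset": [0, 0.004, 0], "roll": -1.2}, {"offset": [0, 0.003, 0], "roll": -0.8}]}}

```text
time: 24.68
eef_pos: [0.6017, -0.279, 0.11]
eef_rot: [-1.886, -2.499, 0.052]
wrist_force: [-4.8, -0.0, 3.2]
finger_gap: 0.0367
```

```bash
python3 ang.py
```

```text
t 24.6833 r 0.19330514000880364 centre ang 0.27601388384649683 tool 0.27811950832334936 handle if pushed ccw 0.23049000383172213 cw 0.32153776386127153 tangF -4.672502817944584
```

The bolt estimate is about 1.06 rad. Backing off to the middle, then lifting clear.

>>> {"method": "jog_arm", "body": {"deltas": [{"offset": [0, -0.005, 0], "roll": 0}, {"offset": [0, -0.003, -0.005], "roll": 0}, {"offset": [0, 0, -0.03], "roll": 0}, {"offset": [0, 0, -0.035], "roll": 0}, {"offset": [0, 0, -0.035], "roll": 0}, {"offset": [0, 0, -0.035], "roll": 0}, {"offset": [0, 0, -0.035], "roll": 0}, {"offset": [0, 0, -0.03], "roll": 0}]}}

```text
time: 25.35
eef_pos: [0.5962, -0.276, 0.3173]
eef_rot: [-1.877, -2.495, 0.053]
wrist_force: [0.2, -0.6, 0.6]
finger_gap: 0.0367
```

>>> {"method": "jog_arm", "body": {"deltas": [{"offset": [0, 0.01, -0.02], "roll": 0}, {"offset": [0, 0, 0], "roll": 0}, {"offset": [0, 0, 0], "roll": 0}]}}

```text
time: 25.6
eef_pos: [0.609, -0.2743, 0.3484]
eef_rot: [-1.887, -2.506, 0.047]
wrist_force: [-0.4, 0.2, -2.0]
finger_gap: 0.0369
```

```bash
python3 ang.py; python3 - <<'E'
from h import *
print(ctrl.sense()["eef_pos"],ctrl.sense()["wrist_force"])
o=[]
c=cam("wrist");p=proj(c,[.555,-.11,.14]);print(p);im=c["color"][:,:,::-1]
u,v=np.clip(p,[60,60],[580,400]).astype(int);o.append(cv2.resize(im[v-60:v+60,u-60:u+60],(400,400),interpolation=cv2.INTER_CUBIC))
c=cam("side");im=c["color"][:,:,::-1];u,v=proj(c,[.58,-.2,.14]).astype(int)
o.append(cv2.resize(im[v-100:v+100,u-100:u+100],(400,400),interpolation=cv2.INTER_CUBIC))
cv2.imwrite("pics/fin.png",np.hstack(o))
E
```

```text
t 25.6 r 0.19095704954360884 centre ang 0.31964602040599305 tool 0.2802221820920191 handle if pushed ccw 0.2735623590746509 cw 0.3657296817373352 tangF -0.3047143509034184
[ 0.60900454 -0.27428445  0.34838172] [-0.38387392  0.19003593 -2.04678839]
[323.17536302  22.70509439]
```

View pics/fin.png

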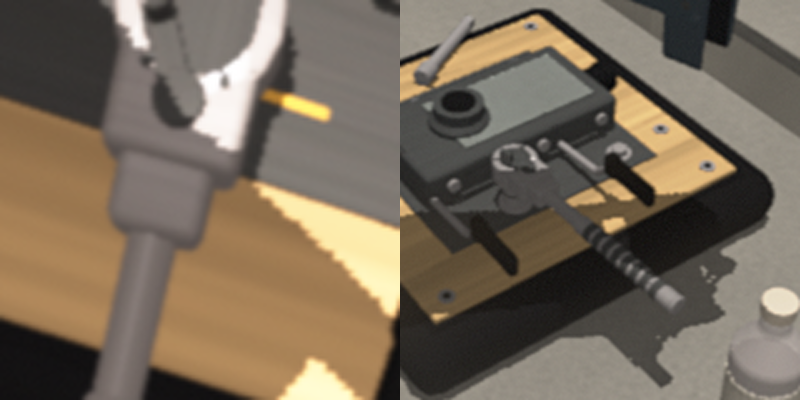

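The lever is still on the loosen side, left of the middle line in the wrist crop. The bystanders in view are in place. One quick numeric check of the handle angle, then hand in.

```bash
python3 - <<'E'
from h import *
c=cam("wrist");a=onplane(c,309.5,72,.125);b=onplane(c,297.5,117,.125);d=b-a;print(a,b,np.arctan2(d[0],-d[1]))
ctrl.hand_in()
E
```

```text
[ 0.5519315  -0.15163983  0.125     ] [ 0.55141167 -0.19553     0.125     ] -0.011843352903187191
the job is handed in; nothing more can be done
```

The lever is on loosen, the bolt is undone by an estimated 1.06 rad (about 61°), and the ratchet is still on the bolt. I handed the job in at about 26 s.

- **Lever:** I pushed the tab about 24.5 mm, until the force rose from about 4–6 N to 10 N at the stop. That is under its 14 N limit. The final pictures show it still on the loosen side.
- **Bolt:** The handle drove the bolt at about 4–6 N and clicked back at roughly 1–2 N. No clockwise swing drove the bolt, and the handle never reached a paddle.
- **Bolt angle:** I worked this out from handle angles, force onset and tooth spacing. No camera view confirmed it. It could be off by roughly 0.05 rad.
- **Return swing:** One return stopped just short of a click, so that stroke drove less than planned. A short extra stroke made up the difference.
- **Check that disagreed:** After I lifted away, the wrist camera put the handle near 0 rad, not the 0.23 rad where the last stroke ended. The fingers may have dragged it back clockwise on the free-clicking side as they left, or the pixel reading may be off. The force showed nothing, and a free-clicking handle should not have turned the bolt. I handed in in the same script that ran this check, so I did not follow it up.
- **Bystanders:** The arm never went near the spare socket, extension bar, castor or bottle. The bar and bottle appear in place in the last picture, but it does not show the castor or socket. The robot was clear of everything at hand-in.

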